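# Release the beam-block blade from its dock and hang it on the J-hook

## Robot

A 6-joint arm with a two-finger parallel gripper is mounted at the origin on a cart in front of the work surface, level with it; the furniture and walls round the work are solid. World frame = base frame: x ahead of the robot, y to its left, z up, the work surface at z = 0. Lengths are in m, angles in rad, forces in N, time in s.
With the tool pointing down it reaches from about 0.325 to 0.9 m from the base axis. Payload 6.1 kg.
Tool frame: the origin (TCP) lies midway between the tips of the shut fingers; the grasp point (between the pads) lies bot.grip_point_offset behind it (bot.grip_point_offset is the distance from the TCP to the grasp point, in m); z points along the fingers, y is the line along which they close (so a half turn about z gives the same grasp; the last joint's range is limited). The gripper opens to 85 mm and grips with 20 to 120 N. Pads are 22 mm wide; open, the fingers measure 114 mm over their backs; the gripper's body (76 mm by 85 mm) begins 54 mm behind the grasp point. The pads swing forward as they close: fully open they stand 13 mm farther back than shut.
Start: joints at [-1.395, 0.22, 1.526, -0, 1.395, -0.126], TCP at [0.186, -0.597, 0.231] pointing down, gripper open.
Joint ranges: [-2.98, 2.98], [-0.91, 2.08], [0.09, 2.57], [-1.24, 4.39], [0.2, 2.65], [-2.68, 2.68]. Speed limits (rad/s): [2.57, 2.57, 3.01, 3.14, 3.14, 3.14].

## Interface

Orientations are given as a unit quaternion [x, y, z, w].
In Python, from cell import bot, eyes gives the robot as it stands. The module is installed in compiled form; this text tells all that it offers.
- The arm moves only by the tool send_rows, never from a script. Its argument "motion" is a list of rows, each an object with "dp": the shift along the tool's x, y, z in mm, a list of three; "roll": the turn about the tool's z in rad. A call has 1 to 12 rows; each row shifts and turns the commanded pose from where the row before left it, along the tool's axes as they then stand; what a row does not reach is not made up. A row lasts 1/10 s, in which the tool goes at most 50 mm and 8.59 degrees, less where a joint would pass 70% of its speed; a pose out of reach is approached as far as the arm can. A call is refused whole if a number of a shift passes 50 or a number of a turn 0.15, either way. A call with a gripper value outside its range is refused whole. "grip" is the opening, from -1 (shut) to 1 (fully open), set as the call begins (left out, the last holds). The fingers move at their own pace and stop on an object; "newtons" is the grip in N (left out, the last holds). Time passes only in rows, so rows that do not move let the fingers close. It gives the time, the measured TCP pose, the force, the opening and the grip force at its end, in the units of the state.
- bot.read_state(): the state, without advancing time (a new reading comes with each control period).
- eyes.grab_frame(name): name is "scene" or "top" or "wrist"; returns a dict with "pixels" (420x560x3 uint8, blue, green, red), "fovy" (degrees; the focal length in pixels is half the picture's height over the tangent of half this angle, whatever the lens; pixels are square), "cx", "cy" (the principal point, pixels), "view" (4x4, takes a point from world to camera coordinates). Camera axes: x right, y down, z forward; pixel columns grow to the right and rows downward; lengths in m; the calibration is good to about 2 mm. A picture is of the moment at which its call begins. There is no depth.
- bot.job_done(): hands the job in; it is judged then, once.
The state is a dict: "t": time; "qpos": joint angles; "joint_vel": joint speeds; "joint_efforts": joint torques, N m; "ee_pos": TCP position; "tool_rot": TCP orientation; "contact_force": force on the tool from outside, world axes, zero at the start; "wrist_torque": the same for the moment, N m; "finger_gap": finger opening in m; "finger_force": force on a finger pad.
Only numpy, scipy, OpenCV 4.12 (cv2) and the standard library are available. Lean on these libraries where they do the work, as an engineer would, in place of code of your own. Each camera call takes 0.05 s, during which the arm holds its last target. There are 200 camera calls.

## Task

Take the beam-block blade out of its dock by pinching the two spring buttons at its head together, which frees its catches. Bring it sideways onto the hook of the stand so that the hook passes through the blade's window, then lower it into the throat so that it hangs there freely and still, and let go. Do not disturb the other things on the bench.

Things in the scene. Friction and masses are not known exactly. Their poses are not given: they have to be found in the camera images.
- blade: the loose beam-block blade: upright flat paddle 44 mm wide (y), 10 to 16 thick (x), 172 tall (z), about 0.22 kg, alike front and back; origin at the centre of its underside. Bottom up: metal plate with a dark disc, 0 to 60 mm; window open along x, 32 mm wide, from 60 mm to its roof, a shallow inverted V (113 mm at the middle, 105 at the sides); grey head up to 172 mm with a black button on each narrow side
- blade_center (a point): centre of the blade, half-way up: 86 mm above its underside; axes as the blade's
- blade_grip (a point): midway between the blade's two buttons, 158 mm above its underside; axes as the blade's. The button faces look to +y and -y, 14 mm wide (x), 24 mm tall, centred at this height; 58 mm apart when out, 46 mm when both are fully in. Pinch them from above along y: 2 N to start, 5 N for fully in; a firm grip (20 N or more) then carries the blade by them. Let go, they spring out
- blade_eye (a point): apex of the window's roof, mid-width of the blade, 113 mm above its underside and 45 mm below blade_grip; axes as the blade's. This rests in the hook. The window's sill is 53 mm lower
- button_left (a joint): travel of the button on the blade's +y side (m): 0 out, 0.006 fully in. The button carries a steel catch 112 to 120 mm above the blade's underside; below about 0.005 of travel the catch stays under the dock's lip and the blade cannot be lifted
- button_right (a joint): the same for the button on the blade's -y side
- dock_seat (a point): the spot where the blade's underside stands in the fixed dock, 10 mm above the bench; axes as the blade's there. Grey base 70 mm (x) by 104 mm (y), a foot pocket 16 mm deep, and two metal uprights beside the blade's narrow sides, 80 mm apart over their outsides, 18 mm wide in x; their tops, with lips over the catches, end 29 mm below blade_grip. The blade leaves straight up; 135 mm clears it
- hook_throat (a point): lowest point of the hook's seat, on top of the wire, 165 mm above the bench, where blade_eye comes to rest; z up. The J-hook of 8 mm round wire runs along this point's x and is open at its -x end, roughly towards the robot, where the tip turns up. Level seat from -14 to +16 mm in x; on the +x side the wire rises to 20 mm above the seat (level from +34 mm)
- stand: the fixed hook stand, axes as hook_throat; origin on the bench right below hook_throat. Dark base plate 80 mm (x, from -20 to +60 mm) by 90 mm (y), 12 mm thick; upright steel rod 13 mm thick at 46 mm on the +x side, 195 mm tall, with a black clamp that holds the hook
- hook_tip (a point): top of the upturned hook tip: 23 mm to the -x side of hook_throat and 16 mm above it
- tape: bystander: black roll of tape 62 x 60 x 19 mm, lying loose, origin at its underside
- driver: bystander: ball-end screwdriver 134 mm long, lying loose, origin at its underside
- carton: bystander: small shut brown carton 50 x 85 x 45 mm, loose on the bench, origin at its underside
Not all that is in view belongs to the job. There is more than one size of the blade; the job needs the smallest.

How it is judged:
By the outcome, as a careful person would: the job done as asked, in the order asked, and still so for the second after the job is handed in, with the robot touching nothing.
It also fails if it takes over 45 s, if anything falls off the work surface, if the arm or the gripper's body presses on something with over 40 N, if the wrist force passes 120 N, or if a joint passes its speed limit or range.

## Working session

There is one attempt and no reset: what is moved stays moved. The work goes in short steps, Python scripts to look and compute and a tool call to move; the robot and the scene stay as the last step left them, time stands still between calls to the robot, and variables do not carry over. Pictures are saved under pics/ and viewed, at most 11 in all, crops included, and the job is handed in when it is done.

Besides the shell and the picture viewer there is one more tool, called by a JSON object that holds its "fn" and its "kwargs", one argument or row to a line. send_rows: Moves the arm, as the interface text tells. Its arguments: {"type":"object","properties":{"motion":{"type":"array"},"grip":{"type":"number"},"newtons":{"type":"number"}},"required":["motion"]}

```bash
mkdir -p pics; cat > h.py <<'E'
import numpy as np, cv2
from cell import bot, eyes
def cam(n):
    f=eyes.grab_frame(n); im=np.ascontiguousarray(f["pixels"]); fl=im.shape[0]/2/np.tan(np.radians(f["fovy"])/2)
    K=np.array([[fl,0,f["cx"]],[0,fl,f["cy"]],[0,0,1]]); return im,K,np.array(f["view"])
def ray(K,V,p):
    R=V[:3,:3]; o=-R.T@V[:3,3]; d=R.T@np.linalg.inv(K)@np.array([p[0],p[1],1.]); return o,d/np.linalg.norm(d)
def plane(K,V,p,z):
    o,d=ray(K,V,p); return o+d*(z-o[2])/d[2]
def proj(K,V,X):
    c=V[:3,:3]@np.array(X)+V[:3,3]; q=K@c; return q[:2]/q[2]
def tri(rs):
    A=sum(np.eye(3)-np.outer(d,d) for o,d in rs); b=sum((np.eye(3)-np.outer(d,d))@o for o,d in rs)
    x=np.linalg.solve(A,b); return x,[np.linalg.norm(np.cross(x-o,d)) for o,d in rs]
E
python3 - <<'E'
from h import *
ims=[]
for n in("scene","top"):
    im,K,V=cam(n); cv2.imwrite(f"pics/{n}0.png",im); print(n,K[0,0],K[:2,2],np.round(V,3).tolist())
s=bot.read_state(); print(s["tool_rot"],s["ee_pos"],bot.grip_point_offset,s["finger_gap"],s["t"])
E
```

```text
scene 400.3358793697915 [285.18714915 213.48766438] [[-0.898, -0.441, 0.003, 0.416], [-0.317, 0.639, -0.701, 0.275], [0.307, -0.63, -0.713, 0.78], [0.0, 0.0, 0.0, 1.0]]
top 464.94273046119787 [278.42406982 208.5893186 ] [[-0.005, -1.0, 0.012, -0.03], [-0.99, 0.003, -0.144, 0.498], [0.144, -0.012, -0.99, 1.193], [0.0, 0.0, 0.0, 1.0]]
[ 9.88636008e-01  1.50326595e-01 -3.92641353e-05 -8.69600968e-04] [ 0.18566599 -0.59622245  0.23030793] 0.0187 0.08513654625283841 0.1
```

View pics/scene0.png

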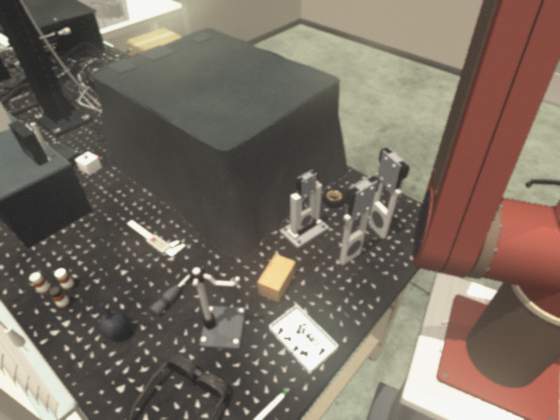

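View pics/top0.png

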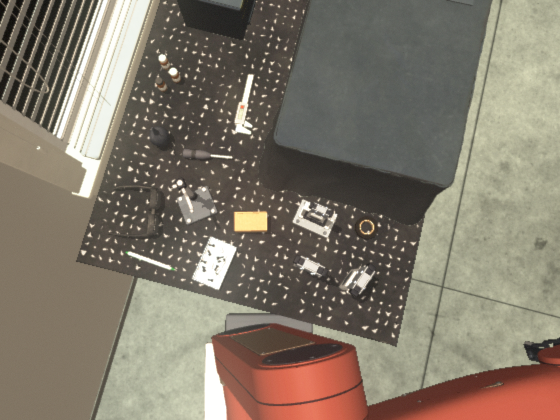

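The scene view shows the docked candidate at (307,203), with base and uprights, and two more paddles at (355,222) and (388,190). The stand is at (215,310), with its hook pointing to about (237,283). In the top view the dock is at (316,217), the other paddles are at (312,267) and (357,280), and the stand is at (193,203). I'll check these in one close crop.

```bash
python3 - <<'E'
from h import *
a,b=cv2.imread("pics/scene0.png"),cv2.imread("pics/top0.png")
c=lambda i,x,y,w,h:cv2.resize(i[y:y+h,x:x+w],(400,300),interpolation=cv2.INTER_CUBIC)
cv2.imwrite("pics/crop1.png",np.vstack([np.hstack([c(a,275,145,140,105),c(b,275,190,120,90)]),np.hstack([c(a,170,260,120,90),c(b,160,165,80,60)])]))
E
```

```text
(no output)
```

View pics/crop1.png

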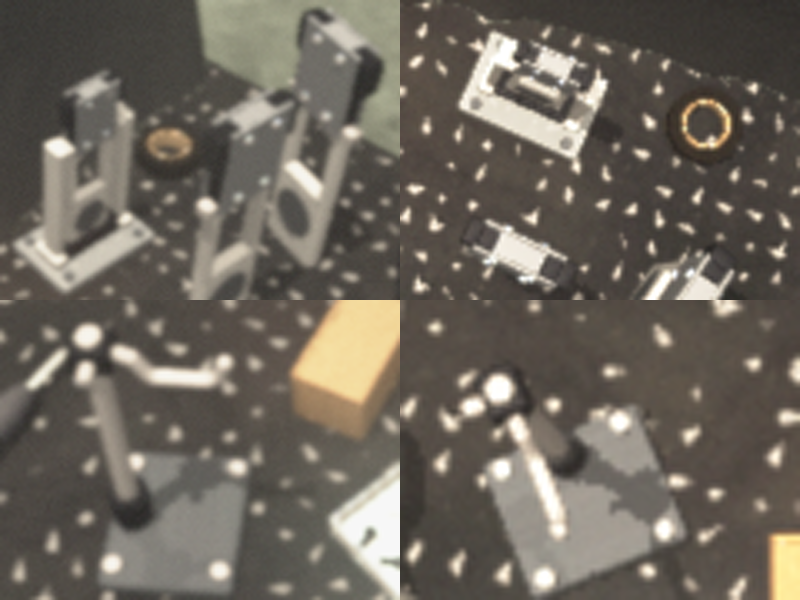

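```bash
python3 - <<'E'
from h import *
im,K,V=cam("top"); im2,K2,V2=cam("scene")
A=lambda x,y:(275+(x-400)/3.333,190+y/3.333)      # top dock crop
B=lambda x,y:(275+x/2.857,145+y/2.857)            # scene dock crop
C=lambda x,y:(170+x/3.333,260+(y-300)/3.333)      # scene stand
D=lambda x,y:(160+(x-400)/5,165+(y-300)/5)        # top stand
T=lambda n,a,b:print(n,[np.round(v,4) for v in tri([ray(K,V,a),ray(K2,V2,b)])])
print("cams",ray(K,V,(0,0))[0],ray(K2,V2,(0,0))[0])
T("head top",A(555,63),B(92,78))
T("hooktip",D(558,530),C(224,362)); T("rodtop",D(498,388),C(88,333)); T("bend",D(533,463),C(152,376)); T("wire hi",D(515,425),C(118,352))
c=[A(492,33),A(460,108),A(578,157),A(610,80)]
P=[plane(K,V,p,0.012) for p in c]; print("dock",np.round(P,3)[:,:2].tolist(),np.mean(P,0)); print([np.linalg.norm(P[i]-P[i-1]) for i in range(4)])
d=P[0]-P[3]+P[1]-P[2]; print("dock yaw",np.degrees(np.arctan2(-d[0],d[1])))
# stand base bolts, top
b=[D(502,467),D(543,577),D(664,530),D(619,420)]
P=[plane(K,V,p,0.013) for p in b]; print("stand",np.round(P,3)[:,:2].tolist(),np.mean(P,0)); print([np.linalg.norm(P[i]-P[i-1]) for i in range(4)])
d=P[0]-P[3]+P[1]-P[2]; print("yaw",np.degrees(np.arctan2(-d[0],d[1])))
b=[C(135,461),C(238,466),C(220,570),C(111,564)]
P=[plane(K2,V2,p,0.013) for p in b]; print("stand scene",np.round(P,3)[:,:2].tolist(),np.mean(P,0)); print([np.linalg.norm(P[i]-P[i-1]) for i in range(4)])
d=P[1]-P[0]+P[2]-P[3]; print(np.degrees(np.arctan2(d[1],d[0])))
E
```

```text
cams [ 0.32120789 -0.01746152  1.25244399] [0.22089923 0.4990152  0.74784869]
head top [array([ 0.4749, -0.1306,  0.187 ]), array([0.0001, 0.0001])]
hooktip [array([0.4725, 0.1718, 0.175 ]), array([0.0004, 0.0004])]
rodtop [array([0.5363, 0.1976, 0.1932]), array([0.0005, 0.0005])]
bend [array([0.5077, 0.1874, 0.1599]), array([0.0005, 0.0005])]
wire hi [array([0.5225, 0.1926, 0.1788]), array([0.0005, 0.0005])]
dock [[0.525, -0.098], [0.464, -0.072], [0.424, -0.166], [0.486, -0.193]] [ 0.4748081  -0.13249309  0.012     ]
[np.float64(0.10264227688504365), np.float64(0.06667398410242256), np.float64(0.1024908929620496), np.float64(0.0679463710656919)]
dock yaw -22.580918624758162
stand [[0.53, 0.231], [0.47, 0.208], [0.495, 0.144], [0.556, 0.169]] [0.51287111 0.18784479 0.013     ]
[np.float64(0.06753927094213807), np.float64(0.06421915906927372), np.float64(0.06907783219407598), np.float64(0.06526026158087685)]
yaw 21.817870520400632
stand scene [[0.554, 0.168], [0.495, 0.143], [0.469, 0.207], [0.529, 0.232]] [0.51177046 0.18763345 0.013     ]
[np.float64(0.06925247927509595), np.float64(0.06480020464551893), np.float64(0.0695108675617533), np.float64(0.0646668141248381)]
-156.9791149976409
```

The docked blade is the smallest, so that's the one: head at (307,172) in scene and (321,209) in top. Its centre is about (0.475,-0.131) with yaw -22.5°. The head-top height of 0.187 agrees with the given 0.182. The hook throat is about (0.494,0.180) with yaw +22.5°, and the tip and base agree with each other. I'll check box clearance and the wrist camera's offset, then move.

```bash
python3 - <<'E'
from h import *
from scipy.spatial.transform import Rotation as R
im,K,V=cam("top"); im2,K2,V2=cam("scene"); i3,K3,V3=cam("wrist")
for a,b in (((275,141),(222,153)),((446,186),(338,90))): print("box corner",tri([ray(K,V,a),ray(K2,V2,b)]))
for p in((265,190),(412,222)): print("box foot",plane(K,V,p,0))
s=bot.read_state(); r=R.from_quat(s["tool_rot"]); print("cam in tool",r.inv().apply(ray(K3,V3,(0,0))[0]-s["ee_pos"]), "axis",r.inv().apply(V3[2,:3]), "camx",r.inv().apply(V3[0,:3]))
t=np.array([.475,-.131,.34]); print("to dock hi, tool mm",r.inv().apply(t-s["ee_pos"])*1e3)
E
```

```text
box corner (array([ 0.61493282, -0.02286394,  0.26481042]), [np.float64(0.00035897034020003195), np.float64(0.0003589703402002631)])
box corner (array([ 0.51528917, -0.40346224,  0.24115675]), [np.float64(0.002457491909532247), np.float64(0.002457491909532133)])
box foot [0.55484054 0.00343756 0.        ]
box foot [ 0.46517317 -0.39621798  0.        ]
cam in tool [ 0.0795611   0.00092057 -0.14320841] axis [-3.09255104e-01  9.34323074e-04  9.50978658e-01] camx [-4.45629143e-04  9.99999265e-01 -1.12740225e-03]
to dock hi, tool mm [ 414.57711504 -358.65106129 -108.76723877]
```

```bash
python3 - <<'E'
from h import *
im,K,V=cam("top"); im2,K2,V2=cam("scene")
for a in((309.5,263.5),(358,276)):
  for b in((364,181),(396,158)): print(tri([ray(K,V,a),ray(K2,V2,b)]))
E
```

```text
(array([ 0.34508039, -0.09743213,  0.23833395]), [np.float64(0.0030484063069424966), np.float64(0.003048406306942479)])
(array([ 0.31981348, -0.0939037 ,  0.31209097]), [np.float64(0.02645329206617646), np.float64(0.026453292066176463)])
(array([ 0.34249274, -0.21281806,  0.14576314]), [np.float64(0.022476724237241622), np.float64(0.022476724237241716)])
(array([ 0.3136782 , -0.20352788,  0.232536  ]), [np.float64(0.007096184231518585), np.float64(0.0070961842315185476)])
```

{"fn": "send_rows", "kwargs": {
  "motion": [
    {"dp": [0, 0, -50]},
    {"dp": [0, 0, -50]},
    {"dp": [0, 0, -30]}
  ],
  "grip": 1
}}

```text
invalid input at $.motion[0]: expected keys dp, roll
```

{"fn": "send_rows", "kwargs": {
  "motion": [
    {"dp": [0, 0, -50], "roll": -0.1},
    {"dp": [0, 0, -50], "roll": -0.1},
    {"dp": [0, 0, -20], "roll": -0.1},
    {"dp": [0, 0, 0], "roll": -0.1},
    {"dp": [0, 0, 0], "roll": -0.1},
    {"dp": [0, 0, 0], "roll": -0.1},
    {"dp": [0, 0, 0], "roll": -0.1},
    {"dp": [0, 0, 0], "roll": -0.1},
    {"dp": [0, 0, 0], "roll": -0.1},
    {"dp": [0, 0, 0], "roll": -0.1},
    {"dp": [0, 0, 0], "roll": -0.1},
    {"dp": [0, 0, 0], "roll": -0.1}
  ],
  "grip": 1
}}

```text
t: 1.65
ee_pos: [0.1858, -0.5967, 0.3513]
tool_rot: [0.73, 0.684, 0.0, 0.0]
contact_force: [0.7, -0.0, -0.8]
finger_gap: 0.0852
finger_force: 0.0
```

```bash
cat > rel.py <<'E'
import sys
from h import *
from scipy.spatial.transform import Rotation as R
def rel(t,yaw):
    s=bot.read_state(); r=R.from_quat(s["tool_rot"]); x=r.apply([1,0,0]); y0=np.arctan2(x[1],x[0])
    print("t",s["t"],"tcp",np.round(s["ee_pos"],4),"yaw",round(np.degrees(y0),2),"z-axis",np.round(r.apply([0,0,1]),4))
    print("d tool mm",np.round(r.inv().apply(np.array(t)-s["ee_pos"])*1e3,1),"roll",-np.round((np.radians(yaw)-y0+np.pi)%(2*np.pi)-np.pi,4)); print("F",s["contact_force"],s["finger_gap"],s["finger_force"])
if __name__=="__main__": rel([float(v) for v in sys.argv[1:4]],float(sys.argv[4]))
E
python3 rel.py .475 -.131 .34 157.4
```

```text
t 1.65 tcp [ 0.1858 -0.5967  0.3513] yaw 86.29 z-axis [ 0. -0. -1.]
d tool mm [483.5 258.4  11.3] roll -1.2412
F [ 0.65062985 -0.01894059 -0.76880925] 0.0852180962696559 0.0
```

{"fn": "send_rows", "kwargs": {
  "motion": [
    {"dp": [40, 21.5, 0], "roll": 0},
    {"dp": [40, 21.5, 0], "roll": 0},
    {"dp": [40, 21.5, 0], "roll": 0},
    {"dp": [40, 21.5, 0], "roll": 0},
    {"dp": [40, 21.5, 0], "roll": 0},
    {"dp": [40, 21.5, 0], "roll": 0},
    {"dp": [40, 21.5, 0], "roll": 0},
    {"dp": [40, 21.5, 0], "roll": 0},
    {"dp": [40, 21.5, 0], "roll": 0},
    {"dp": [40, 21.5, 0], "roll": 0},
    {"dp": [40, 21.5, 0], "roll": 0},
    {"dp": [40, 21.5, 0], "roll": 0}
  ]
}}

```text
t: 2.85
ee_pos: [0.477, -0.1339, 0.3517]
tool_rot: [0.731, 0.682, 0.0, 0.0]
contact_force: [0.9, -0.2, -0.3]
finger_gap: 0.0851
finger_force: 0.0
```

{"fn": "send_rows", "kwargs": {
  "motion": [
    {"dp": [0, 0, 0], "roll": -0.14},
    {"dp": [0, 0, 0], "roll": -0.14},
    {"dp": [0, 0, 0], "roll": -0.14},
    {"dp": [0, 0, 0], "roll": -0.14},
    {"dp": [0, 0, 0], "roll": -0.14},
    {"dp": [0, 0, 0], "roll": -0.14},
    {"dp": [0, 0, 0], "roll": -0.14},
    {"dp": [0, 0, 0], "roll": -0.14},
    {"dp": [0, 0, 0], "roll": -0.12},
    {"dp": [0, 0, 0], "roll": 0},
    {"dp": [0, 0, 0], "roll": 0}
  ]
}}

```text
t: 3.95
ee_pos: [0.4762, -0.1357, 0.3514]
tool_rot: [0.2, 0.98, -0.0, 0.0]
contact_force: [0.7, -0.1, 0.4]
finger_gap: 0.0857
finger_force: 0.0
```

```bash
python3 rel.py .475 -.131 .145 157.4; python3 - <<'E'
from h import *
im,K,V=cam("wrist"); cv2.imwrite("pics/w1.png",im)
print(proj(K,V,(.475,-.131,.182)),proj(K,V,(.475,-.131,.168)))
E
```

```text
t 3.95 tcp [ 0.4762 -0.1357  0.3514] yaw 156.91 z-axis [ 2.e-04 -1.e-04 -1.e+00]
d tool mm [  3.    3.8 206.4] roll -0.0086
F [ 0.70275093 -0.10627452  0.3841181 ] 0.08571832950325697 0.0
[280.55899402 182.94612573] [280.38830599 179.94731053]
```

View pics/w1.png

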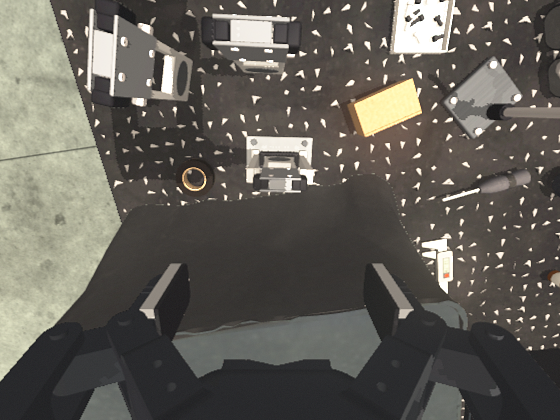

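The wrist view shows the docked blade's head at about (281,184), against a projected (280.6,183), with its black buttons at (257,185) and (305,185). The box's dark front face lies behind it, and its top edge is at rows 300–330. The position agrees, so I'll descend part way and check from near.

{"fn": "send_rows", "kwargs": {
  "motion": [
    {"dp": [3, 3.8, 35], "roll": -0.009},
    {"dp": [0, 0, 35], "roll": 0},
    {"dp": [0, 0, 35], "roll": 0},
    {"dp": [0, 0, 30], "roll": 0},
    {"dp": [0, 0, 0], "roll": 0},
    {"dp": [0, 0, 0], "roll": 0}
  ]
}}

```text
t: 4.6
ee_pos: [0.475, -0.131, 0.2168]
tool_rot: [0.195, 0.981, 0.0, -0.0]
contact_force: [-0.3, -0.1, -0.1]
finger_gap: 0.0854
finger_force: 0.0
```

```bash
python3 rel.py .475 -.131 .145 157.4; python3 - <<'E'
from h import *
im,K,V=cam("wrist"); cv2.imwrite("pics/w2.png",im)
for y in (-.029,0,.029):
  c,s=np.cos(np.radians(-22.6)),np.sin(np.radians(-22.6)); print(np.round(proj(K,V,(.475-s*y,-.131+c*y,.17)),1))
print(proj(K,V,(.475,-.131,.182)))
E
```

```text
t 4.6 tcp [ 0.475  -0.131   0.2168] yaw 157.54 z-axis [-5.e-04  2.e-04 -1.e+00]
d tool mm [-0.1  0.  71.8] roll 0.0025
F [-0.3172027  -0.08734612 -0.05692227] 0.08541309827738983 0.0
[234.7 230. ]
[277.4 230.1]
[320.1 230.2]
[277.47466263 237.27369771]
```

View pics/w2.png

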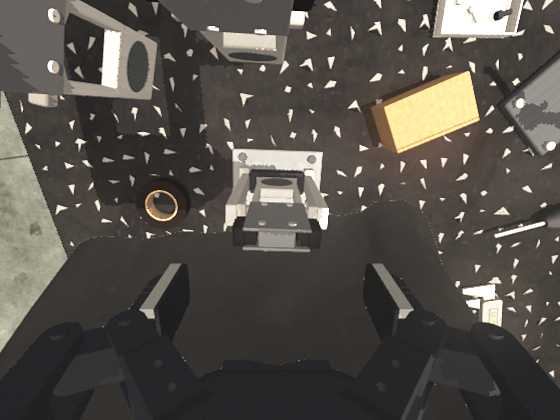

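The near view shows the head's top face across rows 232–250, centred at (277.5,241) against a predicted (277.5,237). The blade is therefore about 2 mm further towards the box. It is centred between the fingers, so I'll shift and descend.

{"fn": "send_rows", "kwargs": {
  "motion": [
    {"dp": [-2, 0, 30], "roll": 0.002},
    {"dp": [0, 0, 20], "roll": 0},
    {"dp": [0, 0, 15], "roll": 0},
    {"dp": [0, 0, 7], "roll": 0},
    {"dp": [0, 0, 0], "roll": 0},
    {"dp": [0, 0, 0], "roll": 0}
  ]
}}

```text
t: 5.25
ee_pos: [0.4779, -0.1323, 0.146]
tool_rot: [0.195, 0.981, -0.0, 0.001]
contact_force: [0.7, -0.8, 0.7]
finger_gap: 0.0853
finger_force: 0.0
```

{"fn": "send_rows", "kwargs": {
  "motion": [
    {"dp": [0, 0, 0], "roll": 0},
    {"dp": [0, 0, 0], "roll": 0},
    {"dp": [0, 0, 0], "roll": 0},
    {"dp": [0, 0, 0], "roll": 0},
    {"dp": [0, 0, 0], "roll": 0},
    {"dp": [0, 0, 0], "roll": 0},
    {"dp": [0, 0, 0], "roll": 0},
    {"dp": [0, 0, 0], "roll": 0},
    {"dp": [0, 0, 0], "roll": 0},
    {"dp": [0, 0, 0], "roll": 0}
  ],
  "grip": -1,
  "newtons": 35
}}

```text
t: 6.25
ee_pos: [0.478, -0.1323, 0.146]
tool_rot: [0.195, 0.981, -0.0, 0.002]
contact_force: [0.4, 0.0, 6.6]
finger_gap: 0.0437
finger_force: 36.4
```

```bash
python3 rel.py .475 -.131 .145 157.4; python3 - <<'E'
from h import *
im,K,V=cam("wrist"); cv2.imwrite("pics/w3.png",im[150:380,100:460])
E
```

```text
t 6.25 tcp [ 0.478  -0.1323  0.146 ] yaw 157.49 z-axis [ 0.003  -0.0012 -1.    ]
d tool mm [3.3 0.  1. ] roll 0.0016
F [0.38156597 0.01876561 6.59068315] 0.04369492249880843 36.412290930747986
```

View pics/w3.png

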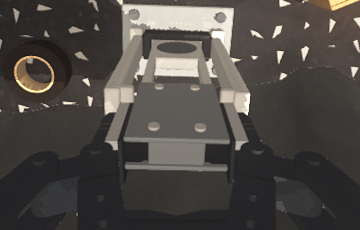

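The pads sit on the buttons at both sides of the head, with the gap at 44 mm, so the buttons are in. I'll lift straight up and watch the force.

{"fn": "send_rows", "kwargs": {
  "motion": [
    {"dp": [0, 0, -3], "roll": 0},
    {"dp": [0, 0, -5], "roll": 0},
    {"dp": [0, 0, -7], "roll": 0},
    {"dp": [0, 0, -10], "roll": 0}
  ]
}}

```text
t: 6.7
ee_pos: [0.4762, -0.1315, 0.1693]
tool_rot: [0.195, 0.981, 0.0, -0.001]
contact_force: [-0.1, 0.1, -2.3]
finger_gap: 0.0436
finger_force: 35.8
```

{"fn": "send_rows", "kwargs": {
  "motion": [
    {"dp": [0, 0, -15], "roll": 0},
    {"dp": [0, 0, -20], "roll": 0},
    {"dp": [0, 0, -25], "roll": 0},
    {"dp": [0, 0, -25], "roll": 0},
    {"dp": [0, 0, -25], "roll": 0},
    {"dp": [0, 0, -20], "roll": 0},
    {"dp": [0, 0, -15], "roll": 0},
    {"dp": [0, 0, -5], "roll": 0},
    {"dp": [0, 0, 0], "roll": 0},
    {"dp": [0, 0, 0], "roll": 0}
  ]
}}

```text
t: 7.7
ee_pos: [0.4763, -0.1316, 0.3181]
tool_rot: [0.195, 0.981, 0.0, -0.001]
contact_force: [0.8, -0.1, -2.4]
finger_gap: 0.0438
finger_force: 35.8
```

```bash
python3 rel.py .39 .137 .32 202.5
```

```text
t 7.7 tcp [ 0.4763 -0.1316  0.3181] yaw 157.49 z-axis [-1.8e-03  8.0e-04 -1.0e+00]
d tool mm [182.6 215.1  -1.5] roll -0.7855
F [ 0.82294916 -0.0958591  -2.41849902] 0.04376036243900719 35.82264304161072
```

{"fn": "send_rows", "kwargs": {
  "motion": [
    {"dp": [10, 12, 0], "roll": 0},
    {"dp": [20, 23, 0], "roll": 0},
    {"dp": [24, 28, 0], "roll": 0},
    {"dp": [24, 28, 0], "roll": 0},
    {"dp": [24, 28, 0], "roll": 0},
    {"dp": [24, 28, 0], "roll": 0},
    {"dp": [22, 27, 0], "roll": 0},
    {"dp": [18, 22, 0], "roll": 0},
    {"dp": [11, 13, 0], "roll": 0},
    {"dp": [6, 6, 0], "roll": 0},
    {"dp": [0, 0, 0], "roll": 0}
  ]
}}

```text
t: 8.8
ee_pos: [0.3891, 0.1378, 0.3187]
tool_rot: [0.194, 0.981, -0.0, -0.001]
contact_force: [-0.5, -0.6, -2.6]
finger_gap: 0.0438
finger_force: 36.2
```

{"fn": "send_rows", "kwargs": {
  "motion": [
    {"dp": [0, 0, 0], "roll": -0.05},
    {"dp": [0, 0, 0], "roll": -0.1},
    {"dp": [0, 0, 0], "roll": -0.1},
    {"dp": [0, 0, 0], "roll": -0.1},
    {"dp": [0, 0, 0], "roll": -0.1},
    {"dp": [0, 0, 0], "roll": -0.1},
    {"dp": [0, 0, 0], "roll": -0.1},
    {"dp": [0, 0, 0], "roll": -0.1},
    {"dp": [0, 0, 0], "roll": -0.035},
    {"dp": [0, 0, 0], "roll": 0},
    {"dp": [0, 0, 0], "roll": 0}
  ]
}}

```text
t: 9.9
ee_pos: [0.3901, 0.1363, 0.319]
tool_rot: [-0.194, 0.981, -0.0, -0.0]
contact_force: [-0.2, 0.1, -2.6]
finger_gap: 0.0435
finger_force: 36.3
```

```bash
python3 rel.py .392 .138 .216 202.5; python3 - <<'E'
from h import *
im,K,V=cam("top"); a=im; im2,K2,V2=cam("scene"); im3,K3,V3=cam("wrist")
cv2.imwrite("pics/scene_b.png",im2)
c=lambda i,x,y,w,h:cv2.resize(i[y:y+h,x:x+w],(400,300),interpolation=cv2.INTER_CUBIC)
cv2.imwrite("pics/c4.png",np.vstack([np.hstack([c(a,160,160,120,90),c(im2,165,200,160,120)]),np.hstack([c(im3,0,0,560,420),c(im2,0,0,560,420)])]))
E
```

```text
t 9.9 tcp [0.3901 0.1363 0.319 ] yaw -157.66 z-axis [-5.e-04 -3.e-04 -1.e+00]
d tool mm [ -2.5   0.9 103. ] roll -0.0027
F [-0.18914328  0.14536215 -2.61597759] 0.04350496320514987 36.25732630491257
```

View pics/c4.png

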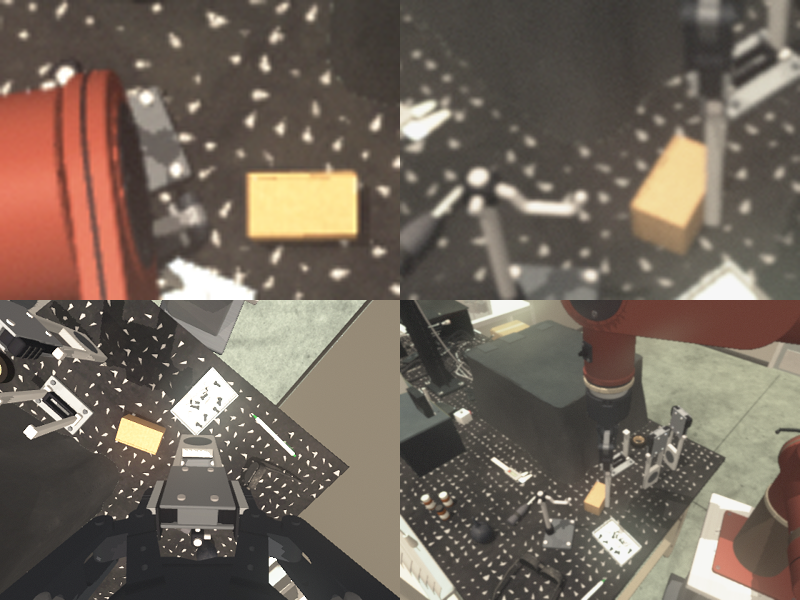

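```bash
python3 rel.py .494 .180 .219 202.5; python3 - <<'E'
from h import *
im2,K2,V2=cam("scene"); s=bot.read_state(); p=s["ee_pos"]
for z in(.319-.136,.319+.036): print(np.round(proj(K2,V2,(p[0],p[1],z)),1))
b=(290,290); print("bottom at plane",plane(K2,V2,b,.183))
E
```

```text
t 10.05 tcp [0.3901 0.1366 0.3192] yaw -157.59 z-axis [-2.e-04 -1.e-04 -1.e+00]
d tool mm [-112.6    0.5  100.2] roll -0.0016
F [-0.12147549  0.66284883 -2.75679545] 0.04386033936978673 36.25037491321564
[288.8 278.3]
[290.  206.4]
bottom at plane [0.37803905 0.15704496 0.183     ]
```

{"fn": "send_rows", "kwargs": {
  "motion": [
    {"dp": [0, 0, 15], "roll": 0},
    {"dp": [0, 0, 25], "roll": 0},
    {"dp": [0, 0.5, 25], "roll": -0.002},
    {"dp": [0, 0, 20], "roll": 0},
    {"dp": [-10, 0, 10], "roll": 0},
    {"dp": [-20, 0, 5], "roll": 0},
    {"dp": [-20, 0, 0], "roll": 0},
    {"dp": [-10, 0, 0], "roll": 0},
    {"dp": [0, 0, 0], "roll": 0},
    {"dp": [0, 0, 0], "roll": 0}
  ]
}}

```text
t: 11.1
ee_pos: [0.4445, 0.1603, 0.2187]
tool_rot: [-0.196, 0.981, -0.0, -0.001]
contact_force: [0.3, -0.4, -2.7]
finger_gap: 0.0435
finger_force: 36.2
```

```bash
python3 rel.py .494 .180 .219 202.5; python3 - <<'E'
from h import *
im2,K2,V2=cam("scene"); im3,K3,V3=cam("wrist")
c=lambda i,x,y,w,h:cv2.resize(i[y:y+h,x:x+w],(400,300),interpolation=cv2.INTER_CUBIC)
cv2.imwrite("pics/c5.png",np.hstack([c(im2,170,210,120,90),c(im3,140,120,280,210)]))
E
```

```text
t 11.1 tcp [0.4445 0.1603 0.2187] yaw -157.4 z-axis [-1.5e-03 -4.0e-04 -1.0e+00]
d tool mm [-53.3  -0.8  -0.3] roll 0.0017
F [ 0.27334075 -0.38777624 -2.67937715] 0.04347643475289623 36.245137453079224
```

View pics/c5.png

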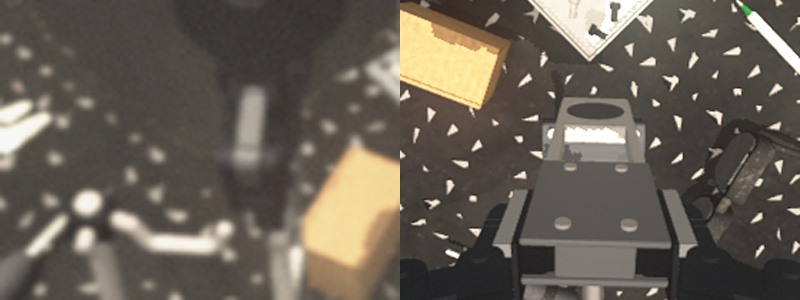

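The scene view shows the hook tip (225,228 in the crop) just ahead of the blade, at the height of its window. The wrist view shows the wire in line with the middle of the head at (595,290). Next I'll advance along the hook.

{"fn": "send_rows", "kwargs": {
  "motion": [
    {"dp": [-8, -0.8, 0], "roll": 0.002},
    {"dp": [-10, 0, 0], "roll": 0},
    {"dp": [-10, 0, 0], "roll": 0},
    {"dp": [-10, 0, 0], "roll": 0},
    {"dp": [-9, 0, 0], "roll": 0},
    {"dp": [-6, 0, 0], "roll": 0},
    {"dp": [0, 0, 0], "roll": 0},
    {"dp": [0, 0, 0], "roll": 0}
  ]
}}

```text
t: 12.0
ee_pos: [0.4944, 0.18, 0.219]
tool_rot: [-0.195, 0.981, -0.0, -0.0]
contact_force: [-0.3, 0.2, -2.8]
finger_gap: 0.0436
finger_force: 36.2
```

```bash
python3 rel.py .494 .180 .188 202.5; python3 - <<'E'
from h import *
im2,K2,V2=cam("scene"); im3,K3,V3=cam("wrist")
c=lambda i,x,y,w,h:cv2.resize(i[y:y+h,x:x+w],(400,300),interpolation=cv2.INTER_CUBIC)
cv2.imwrite("pics/c6.png",np.hstack([c(im2,170,220,120,90),c(im3,140,120,280,210)]))
E
```

```text
t 12.0 tcp [0.4944 0.18   0.219 ] yaw -157.52 z-axis [-9.e-04 -2.e-04 -1.e+00]
d tool mm [ 0.3  0.2 31. ] roll -0.0003
F [-0.27909447  0.18871155 -2.815864  ] 0.04357900113786643 36.23572647571564
```

View pics/c6.png

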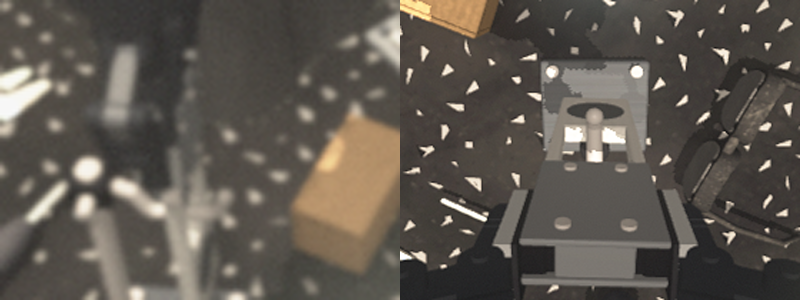

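The hook tip now sticks out through the window on the near side, centred at (594,118) in the crop. I'll lower it.

{"fn": "send_rows", "kwargs": {
  "motion": [
    {"dp": [0, 0, 6], "roll": 0},
    {"dp": [0, 0, 8], "roll": 0},
    {"dp": [0, 0, 7], "roll": 0},
    {"dp": [0, 0, 4], "roll": 0},
    {"dp": [0, 0, 2], "roll": 0},
    {"dp": [0, 0, 0], "roll": 0},
    {"dp": [0, 0, 0], "roll": 0}
  ]
}}

```text
t: 12.8
ee_pos: [0.4947, 0.18, 0.1925]
tool_rot: [-0.195, 0.981, 0.0, 0.0]
contact_force: [1.1, 0.5, -2.1]
finger_gap: 0.0435
finger_force: 36.2
```

{"fn": "send_rows", "kwargs": {
  "motion": [
    {"dp": [0, 0, 1], "roll": 0},
    {"dp": [0, 0, 1], "roll": 0},
    {"dp": [0, 0, 0], "roll": 0},
    {"dp": [0, 0, 0], "roll": 0}
  ]
}}

```text
t: 13.2
ee_pos: [0.4945, 0.18, 0.1903]
tool_rot: [-0.195, 0.981, 0.0, 0.0]
contact_force: [0.2, 0.5, -2.1]
finger_gap: 0.0434
finger_force: 36.2
```

{"fn": "send_rows", "kwargs": {
  "motion": [
    {"dp": [0, 0, 1], "roll": 0},
    {"dp": [0, 0, 1], "roll": 0},
    {"dp": [0, 0, 0], "roll": 0},
    {"dp": [0, 0, 0], "roll": 0}
  ]
}}

```text
t: 13.6
ee_pos: [0.4946, 0.1799, 0.1883]
tool_rot: [-0.195, 0.981, -0.0, 0.0]
contact_force: [0.1, -0.0, -2.0]
finger_gap: 0.0439
finger_force: 36.3
```

{"fn": "send_rows", "kwargs": {
  "motion": [
    {"dp": [0, 0, 1], "roll": 0},
    {"dp": [0, 0, 0], "roll": 0},
    {"dp": [0, 0, 0], "roll": 0}
  ]
}}

```text
t: 13.9
ee_pos: [0.4947, 0.18, 0.188]
tool_rot: [-0.195, 0.981, 0.0, 0.0]
contact_force: [-2.7, 0.0, 5.4]
finger_gap: 0.0433
finger_force: 36.9
```

{"fn": "send_rows", "kwargs": {
  "motion": [
    {"dp": [0, 0, 1], "roll": 0},
    {"dp": [0, 0, 0], "roll": 0},
    {"dp": [0, 0, 0], "roll": 0}
  ]
}}

```text
t: 14.2
ee_pos: [0.4949, 0.1801, 0.1879]
tool_rot: [-0.195, 0.981, 0.0, 0.001]
contact_force: [-4.7, -0.8, 9.5]
finger_gap: 0.0435
finger_force: 37.3
```

Contact came at the expected height. I'll back off the press and release.

{"fn": "send_rows", "kwargs": {
  "motion": [
    {"dp": [0, 0, -1.3], "roll": 0},
    {"dp": [0, 0, 0], "roll": 0},
    {"dp": [0, 0, 0], "roll": 0}
  ],
  "newtons": 20
}}

```text
t: 14.5
ee_pos: [0.4948, 0.18, 0.188]
tool_rot: [-0.195, 0.981, 0.0, 0.0]
contact_force: [-1.8, -0.5, 5.3]
finger_gap: 0.0436
finger_force: 36.9
```

{"fn": "send_rows", "kwargs": {
  "motion": [
    {"dp": [0, 0, 0], "roll": 0},
    {"dp": [0, 0, 0], "roll": 0},
    {"dp": [0, 0, 0], "roll": 0},
    {"dp": [0, 0, 0], "roll": 0},
    {"dp": [0, 0, 0], "roll": 0},
    {"dp": [0, 0, 0], "roll": 0},
    {"dp": [0, 0, 0], "roll": 0},
    {"dp": [0, 0, 0], "roll": 0}
  ],
  "grip": 1
}}

```text
t: 15.3
ee_pos: [0.4946, 0.1799, 0.1876]
tool_rot: [-0.195, 0.981, -0.0, 0.0]
contact_force: [-0.2, -0.1, -0.2]
finger_gap: 0.0851
finger_force: 0.0
```

```bash
python3 - <<'E'
from h import *
im2,K2,V2=cam("scene"); im3,K3,V3=cam("wrist")
c=lambda i,x,y,w,h:cv2.resize(i[y:y+h,x:x+w],(400,300),interpolation=cv2.INTER_CUBIC)
cv2.imwrite("pics/c7.png",np.hstack([c(im2,170,220,120,90),c(im3,80,100,400,300)]))
E
```

```text
(no output)
```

View pics/c7.png

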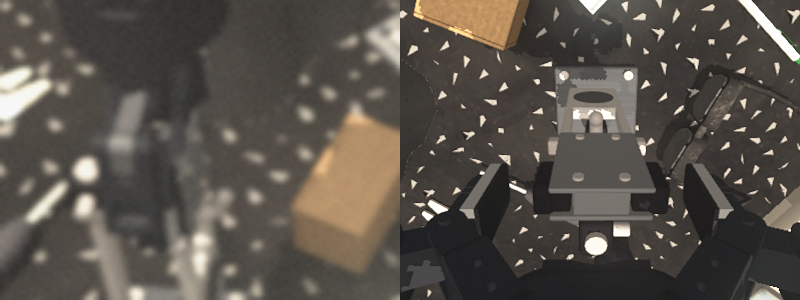

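The blade hangs centred on the hook, with its buttons sprung out and the fingers clear on both sides. I'll retreat straight up.

{"fn": "send_rows", "kwargs": {
  "motion": [
    {"dp": [0, 0, -10], "roll": 0},
    {"dp": [0, 0, -20], "roll": 0},
    {"dp": [0, 0, -30], "roll": 0},
    {"dp": [0, 0, -30], "roll": 0},
    {"dp": [0, 0, -30], "roll": 0},
    {"dp": [0, 0, -30], "roll": 0},
    {"dp": [0, 0, 0], "roll": 0},
    {"dp": [0, 0, 0], "roll": 0},
    {"dp": [0, 0, 0], "roll": 0},
    {"dp": [0, 0, 0], "roll": 0},
    {"dp": [0, 0, 0], "roll": 0},
    {"dp": [0, 0, 0], "roll": 0}
  ]
}}

```text
t: 16.6
ee_pos: [0.4942, 0.1799, 0.3368]
tool_rot: [-0.195, 0.981, 0.0, -0.001]
contact_force: [-0.5, -0.3, -0.1]
finger_gap: 0.0854
finger_force: 0.0
```

{"fn": "send_rows", "kwargs": {
  "motion": [
    {"dp": [0, 0, 0], "roll": 0},
    {"dp": [0, 0, 0], "roll": 0},
    {"dp": [0, 0, 0], "roll": 0},
    {"dp": [0, 0, 0], "roll": 0},
    {"dp": [0, 0, 0], "roll": 0},
    {"dp": [0, 0, 0], "roll": 0},
    {"dp": [0, 0, 0], "roll": 0},
    {"dp": [0, 0, 0], "roll": 0},
    {"dp": [0, 0, 0], "roll": 0},
    {"dp": [0, 0, 0], "roll": 0},
    {"dp": [0, 0, 0], "roll": 0},
    {"dp": [0, 0, 0], "roll": 0}
  ]
}}

```text
t: 17.8
ee_pos: [0.4945, 0.1799, 0.3376]
tool_rot: [-0.195, 0.981, -0.0, -0.0]
contact_force: [-0.4, 0.2, 0.7]
finger_gap: 0.0854
finger_force: 0.0
```

```bash
python3 - <<'E'
from h import *
import time
im2,K2,V2=cam("scene"); im3,_,_=cam("wrist")
for _ in range(4): b=cam("scene")[0]; w=cam("wrist")[0]
print("motion: scene",(cv2.absdiff(cv2.GaussianBlur(im2,(5,5),0),cv2.GaussianBlur(b,(5,5),0))[200:350,150:300]).max(),"wrist",cv2.absdiff(cv2.GaussianBlur(im3,(5,5),0),cv2.GaussianBlur(w,(5,5),0)).max())
c=lambda i,x,y,w,h:cv2.resize(i[y:y+h,x:x+w],(400,300),interpolation=cv2.INTER_CUBIC)
cv2.imwrite("pics/c8.png",np.hstack([c(b,150,220,160,120),c(w,0,0,560,420)])); print(bot.read_state()["t"])
E
```

```text
motion: scene 3 wrist 17
18.3
```

View pics/c8.png

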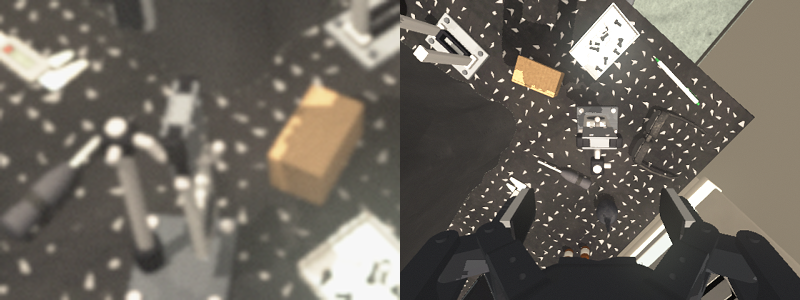

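The blade hangs on the hook, upright and still, and the bystanders are where they were. After a short settling pause I'll hand it in.

{"fn": "send_rows", "kwargs": {
  "motion": [
    {"dp": [0, 0, 0], "roll": 0},
    {"dp": [0, 0, 0], "roll": 0},
    {"dp": [0, 0, 0], "roll": 0},
    {"dp": [0, 0, 0], "roll": 0},
    {"dp": [0, 0, 0], "roll": 0},
    {"dp": [0, 0, 0], "roll": 0},
    {"dp": [0, 0, 0], "roll": 0},
    {"dp": [0, 0, 0], "roll": 0},
    {"dp": [0, 0, 0], "roll": 0},
    {"dp": [0, 0, 0], "roll": 0},
    {"dp": [0, 0, 0], "roll": 0},
    {"dp": [0, 0, 0], "roll": 0}
  ]
}}

```text
t: 19.5
ee_pos: [0.4945, 0.18, 0.3376]
tool_rot: [-0.195, 0.981, -0.0, 0.0]
contact_force: [-0.2, 0.1, -0.9]
finger_gap: 0.0858
finger_force: 0.0
```

```bash
python3 -c "
from cell import bot
print(bot.job_done())"
```

```text
the job is handed in; nothing more can be done
None
```

The smallest blade came out of its dock and was hanging still on the hook, with the gripper clear and the other things on the bench looking undisturbed, when I handed the job in at about 19.5 s; no verdict came back.

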